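# Corner check of the packing-bench dial scale

## Robot

A 6-joint arm with a two-finger parallel gripper is mounted at the origin on the work surface. World frame = base frame: x ahead of the robot, y to its left, z up, the work surface at z = 0. Lengths are in m, angles in rad, forces in N, time in s.
With the tool pointing down it reaches from about 0.25 to 0.725 m from the base axis. Payload 4 kg.
Tool frame: the origin (TCP) lies between the finger pads; the fingertips stand 11 mm ahead of it and the grasp point (between the pads) lies 8 mm behind it (tcp_to_tips is the z of the fingertips in the tool frame, in m); z points along the fingers, y is the direction in which the jaws open and shut (so a half turn about z gives the same grasp; the last joint's range is limited). The gripper opens to 85 mm and grips with 20 to 120 N. Pads are 22 mm wide; open, the fingers measure 114 mm over their backs; the gripper's body (76 mm by 85 mm) begins 54 mm behind the grasp point. The pads swing forward as they close: fully open they stand 13 mm farther back than shut.
Start: joints at [1.268, 0.241, 0.005, 1.335, 0, 1.571], TCP at [0.149, 0.477, 0.242] pointing down, gripper open.
Joint ranges: [-2.72, 2.72], [-1.05, 1.87], [-1.09, 1.28], [-1.99, 2.15], [-1.42, 1.44], [-3.14, 3.14]. Speed limits (rad/s): [2.79, 2.79, 3.14, 3.14, 3.14, 3.14].

## Interface

Orientations are given as a unit quaternion [x, y, z, w].
In Python, from workcell import * gives the robot as it stands.
- The arm moves only by the tool move_arm, never from a script. Its argument "moves" is a list that holds one entry, the list of rows, each a list of 7 numbers: the shift along the world's x, y, z in units of 500 mm (1.0 is 500 mm), then the turn, a rotation vector about the world's x, y, z in units of 30 degrees (1.0 is 30 degrees), then the closure, from -1 (fully open) to 1 (shut), so that 0 is half open. A call has 1 to 8 rows; each row shifts and turns the pose as measured when the row begins; what a row does not reach is not made up. A row lasts 1/12 s, in which the tool goes at most 41.7 mm and 7.16 degrees, less where a joint would pass 70% of its speed; a pose out of reach is approached as far as the arm can. A call with a number of a shift or a turn outside -1 to 1 is refused whole. A call with a gripper value outside its range is refused whole. The fingers move at their own pace and stop on an object; the grip force is fixed at half the most. Time passes only in rows, so rows that do not move let the fingers close. It gives the time, the measured TCP pose, the force and the opening at its end, in the units of the state.
- get_obs(): the state, without advancing time (a new reading comes with each control period).
- camera(name): name is "side" or "top" or "wrist"; returns a dict with "pixels" (420x560x3 uint8, red, green, blue), "range_z" (420x560 float32, m along the optical axis (not along the pixel's ray), 0 where there is no reading), "fx", "fy", "cx", "cy" (pixels), "distortion" ([k1, k2, p1, p2, k3] as OpenCV has them; the pictures are not rectified), "extrinsics" (4x4, takes a point from camera to world coordinates). Camera axes: x right, y down, z forward; pixel columns grow to the right and rows downward; lengths in m; the calibration is good to about 2 mm. A picture is of the moment at which its call begins.
- job_done(): hands the job in, once; it reports no verdict.
The state is a dict: "clock": time; "joint_pos": joint angles; "joint_vel": joint speeds; "tau": joint torques, N m; "eef_pos": TCP position; "tool_rot": TCP orientation; "ft_force": force on the tool from outside, world axes, zero at the start; "ft_torque": the same for the moment, N m; "grip_width": finger opening in m.
Only numpy, scipy, OpenCV 4.12 (cv2) and the standard library are available. Lean on these libraries where they do the work, as an engineer would, in place of code of your own. Each camera call takes 0.05 s, during which the arm holds its last target.

## Task

Check the dial scale on the packing bench for a pan that sticks when it is loaded off-centre: with your fingertips press straight down on the rubber pad at the pan's back left corner until the needle points at the target tab on the dial's rim, hold it steady there for a second without letting the needle swing well past the tab, then let go so that it returns to zero. Then do the same on the pad at the front right corner (front is the dial's side, left and right are as you stand reading the dial). Leave the pan free and empty with the needle at zero, and do not lift the pan, shift the tab or disturb the other things on the bench.

Things in the scene. Friction and masses are not known exactly. Their poses are not given: they have to be found in the camera images.
- scale: grey dial scale, fixed. Origin on the bench under the pan's centre; x axis points to the dial side (front), so back is -x; for someone reading the dial right is +y, left is -y; z up. Housing under the pan 215 x 210 mm, 70 mm high; ahead of it a 190 mm square dial head sloping at 40 degrees, facing forward and up, upper edge 153 mm high at x = 142 mm, foot at x = 288 mm
- pan_centre (a point): centre of the top face of the square steel pan, 186 x 186 mm, 6 mm thick with a rim turned down; the face is 136 mm above the bench with the needle at zero (pad tops 141 mm)
- pad_back_left: rubber pad at the pan's back left corner: black disc 38 mm in diameter standing 5 mm proud of the pan, 68 mm behind and 68 mm left of the pan's centre; origin at the centre of its underside (5 mm below its top face), z up
- pad_front_right: rubber pad at the pan's front right corner: black disc 38 mm in diameter standing 5 mm proud of the pan, 68 mm in front and 68 mm right of the pan's centre (the other two corners carry the same pads); origin at the centre of its underside (5 mm below its top face), z up
- column (a joint): how far the pan's stem has sunk, m: 0 at rest (needle at zero), grows as the pan is pressed, stop at 0.045. Spring 500 N/m (5 N per 10 mm) and an oil damper of 42 N s/m: it returns smoothly within half a second. The pan rocks a little on its rubber seat (40 N m/rad), so a pressed corner sinks 1 to 4 mm more than the stem
- needle (a joint): angle of the dial's black needle, rad, clockwise for the reader from zero at the top of the dial; geared to the pan, 104.7 rad per m of column (0.105 rad, 6 degrees, for each mm); full scale 4.19 rad
- tab (a joint): angle of the steel target tab (22 mm wide, tapering inward) clipped on the dial's rim, rad, counted like the needle: the needle points at the tab when the two angles agree. Anywhere between 1.4 and 3.1 rad, so 13 to 30 mm of pan travel and 6.5 to 15 N are needed. Held by friction only; leave it where it is
- needle_tip (a point): the needle's tip, 72 mm from the dial's centre
- tab_tip (a point): the inward point of the tab, 72 mm from the dial's centre, where the needle's tip comes when it points at the tab
- dial_centre (a point): pivot of the needle, on the dial's face
- tape_roll: bystander, loose, to be left alone: upright roll core of parcel tape, ring 96 mm across, 50 mm high; origin at the centre of its underside
- varnish_jar: bystander, loose, to be left alone: jar with a steel cap, 56 mm across, 85 mm high; origin at the centre of its underside
- pot: bystander, loose, to be left alone: terracotta flower pot, 92 mm across the rim, 80 mm high; origin at the centre of its underside
- bell: bystander, loose, to be left alone: small copper bell standing on its mouth, 68 mm across, 66 mm high; origin at the centre of its underside
- gift_box: bystander, loose, to be left alone: small carton 100 x 75 x 60 mm; origin at the centre of its underside
- brush: bystander, loose, to be left alone: brush 190 mm long, lying flat; origin at the centre of its underside
- lantern: bystander, loose, to be left alone: metal lantern 104 mm across its roof, 106 mm high; origin at the centre of its underside

How it is judged:
On the way, in this order (a step that is already met when the one before it is completed fails the run):
1. the fingertips press the back left pad with the needle at the tab for half a second (contact force between the fingers and pad_back_left above 2 N and distance between needle_tip and tab_tip below 0.011 m), for 0.5 s.
2. the pan is let go and the needle is back at zero (value of joint column between -0.002 and 0.002 m and contact force between the fingers and pan below 0.3 N), for 0.3 s.
3. the fingertips press the front right pad with the needle at the tab for half a second (contact force between the fingers and pad_front_right above 2 N and distance between needle_tip and tab_tip below 0.011 m), for 0.5 s.
At the end, for the whole second after the job is handed in: After both presses (needle tip within 11 mm of the tab's tip, about 9 degrees, for half a second each, first back left, then front right, with the needle back at zero in between) the pan is free with its stem within 2 mm of zero, the tab is where it was (5 mm) and no bystander has moved 20 mm (all of step 2 and distance of tab_tip from where it was at the start of the episode below 0.005 m and distance of each of tape_roll, varnish_jar, pot, bell, gift_box, brush, lantern from where it was at the start of the episode below 0.02 m); the robot touches nothing.
It fails at once if the needle is driven well past the tab (tip more than 40 mm beyond it, about 34 degrees) (y of needle_tip in the frame of tab_tip above 0.04 m and distance between needle_tip and tab_tip below 0.11 m).
It fails at once if the pan is lifted (value of joint column below -0.0035 m).
It fails at once if the target tab is shifted (distance of tab_tip from where it was at the start of the episode above 0.005 m).
It fails at once if a bystander is moved, lifted or knocked over (distance of any of tape_roll, varnish_jar, pot, bell, gift_box, brush, lantern from where it was at the start of the episode above 0.02 m or angle between any of tape_roll, varnish_jar, pot, bell, gift_box, lantern's own z axis and vertical above 0.5 rad).
It also fails if it takes over 64 s, if anything falls off the work surface, if the arm or the gripper's body presses on something with over 40 N, if the wrist force passes 120 N, or if a joint passes its speed limit or range.

## Working session

There is one attempt and no reset: what is moved stays moved. The work goes in short steps, Python scripts to look and compute and a tool call to move; the robot and the scene stay as the last step left them, time stands still between calls to the robot, and variables do not carry over. Pictures are saved under pics/ and viewed, and the job is handed in when it is done.

Besides the shell and the picture viewer there is one more tool, called as name([rows], argument=value, ...), one row to a line, values as JSON. move_arm: Moves the arm, as the interface text tells. Shifts and turns lie within -1 to 1; 1 stands for 500 mm of shift or 30 degrees of turn. Its arguments: {"type":"object","properties":{"moves":{"type":"array","items":{"type":"array","items":{"type":"array","items":{"type":"number"}}}}},"required":["moves"]}

```bash
mkdir -p pics
python3 - <<'E'
from workcell import *
import cv2,pickle
o=get_obs();print({k:o[k] for k in('clock','eef_pos','tool_rot','ft_force','grip_width')})
for n in('side','top','wrist'):
    c=camera(n);cv2.imwrite(f'pics/{n}0.png',c['pixels'][:,:,::-1]);pickle.dump(c,open(f'{n}0.pkl','wb'))
    print(n,c['fx'],c['distortion'],c['extrinsics'][:3].round(3).tolist())
E
```

```text
{'clock': 0.0, 'eef_pos': array([0.14892444, 0.47666775, 0.24141124]), 'tool_rot': array([ 1.50805671e-01,  9.88562870e-01, -1.03944148e-03, -1.45153020e-04]), 'ft_force': array([ 0.75497488,  0.0015189 , -0.316837  ]), 'grip_width': 0.08521859929105106}
side 435.3895667195747 [0.01039856 0.         0.         0.         0.        ] [[0.99, -0.088, 0.107, 0.5], [-0.138, -0.615, 0.776, -0.776], [-0.002, -0.784, -0.621, 0.733]]
top 407.6621395939092 [-0.11160181  0.          0.          0.          0.        ] [[0.068, -0.977, 0.203, 0.413], [-0.998, -0.068, 0.007, 0.018], [0.006, -0.203, -0.979, 1.086]]
wrist 300.9972641490476 [0.00173999 0.         0.         0.         0.        ] [[0.298, 0.92, 0.253, 0.086], [0.954, -0.287, -0.08, 0.495], [-0.001, 0.265, -0.964, 0.373]]
```

View pics/side0.png

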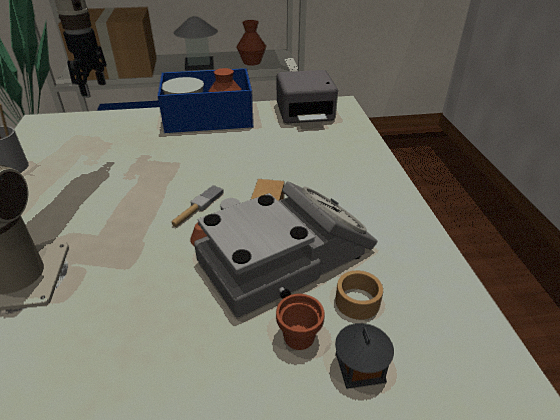

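View pics/top0.png

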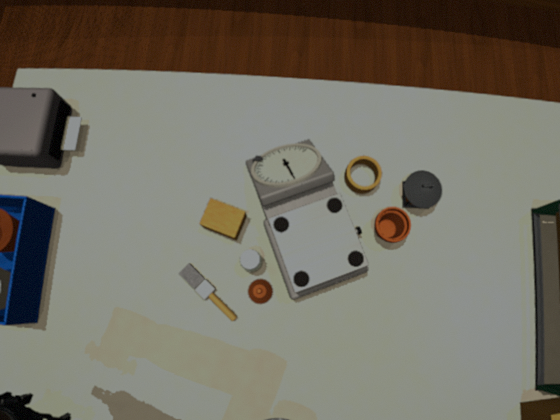

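```bash
cat > h.py <<'E'
import numpy as np,cv2
def KD(c): return np.array([[c['fx'],0,c['cx']],[0,c['fy'],c['cy']],[0,0,1]]),np.array(c['distortion'])
def ray(c,uv):
    K,D=KD(c);p=cv2.undistortPoints(np.array(uv,float).reshape(-1,1,2),K,D)[:,0]
    E=np.array(c['extrinsics']);d=np.c_[p,np.ones(len(p))]@E[:3,:3].T
    return E[:3,3],d
def onz(c,uv,z):
    o,d=ray(c,uv);return o+d*((z-o[2])/d[:,2])[:,None]
def proj(c,P):
    K,D=KD(c);E=np.linalg.inv(c['extrinsics']);r,_=cv2.Rodrigues(E[:3,:3])
    return cv2.projectPoints(np.array(P,float).reshape(-1,1,3),r,E[:3,3],K,D)[0][:,0]
E
python3 - <<'E'
import pickle
from h import *
t=pickle.load(open('top0.pkl','rb'));s=pickle.load(open('side0.pkl','rb'))
def blobs(c,box):
    x0,y0,x1,y1=box;g=c['pixels'].max(2)[y0:y1,x0:x1]
    n,l,st,ce=cv2.connectedComponentsWithStats((g<50).astype(np.uint8))
    return [(ce[i]+[x0,y0],st[i,4]) for i in range(1,n) if st[i,4]>80]
for n,c,b in(('t',t,(260,185,370,295)),('s',s,(195,185,320,270))):
    for ce,a in blobs(c,b): print(n,ce.round(1),a,onz(c,[ce],.141)[0].round(4))
im=t['pixels'][130:310,235:375,::-1];cv2.imwrite('pics/topz.png',cv2.resize(im,None,fx=4,fy=3.3*4/3.3*.8,interpolation=2)[:600])
im=t['pixels'][130:215,235:345,::-1];cv2.imwrite('pics/dialz.png',cv2.resize(im,None,fx=7,fy=7,interpolation=2))
E
```

```text
t [334.1 204.9] 143 [ 0.6374 -0.095   0.141 ]
t [280.7 224.1] 146 [0.5823 0.0288 0.141 ]
t [355.4 258.3] 162 [ 0.5135 -0.1502  0.141 ]
t [300.9 278.5] 161 [ 0.4586 -0.0263  0.141 ]
s [265.4 200.1] 136 [0.5834 0.028  0.141 ]
s [303.2 213.7] 267 [ 0.6603 -0.0342  0.141 ]
s [211.6 219.6] 156 [ 0.4595 -0.0265  0.141 ]
s [298.3 232.6] 173 [ 0.6383 -0.0958  0.141 ]
s [218.7 254.4] 215 [ 0.4711 -0.1388  0.141 ]
s [201.9 260.3] 147 [ 0.4382 -0.1509  0.141 ]
s [290.2 258.3] 622 [ 0.6089 -0.1698  0.141 ]
s [241.1 256.4] 210 [ 0.5143 -0.1508  0.141 ]
```

```bash
sleep 1
```

```text
(no output)
```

View pics/dialz.png

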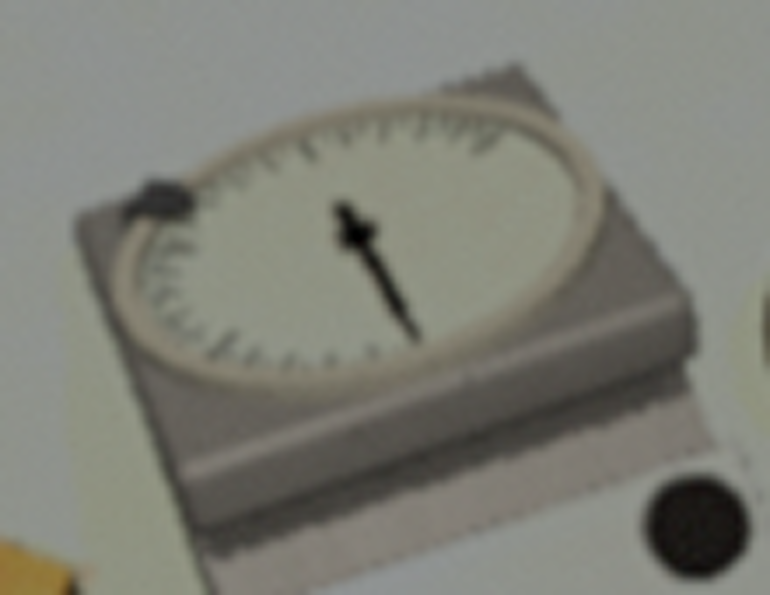

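View pics/wrist0.png

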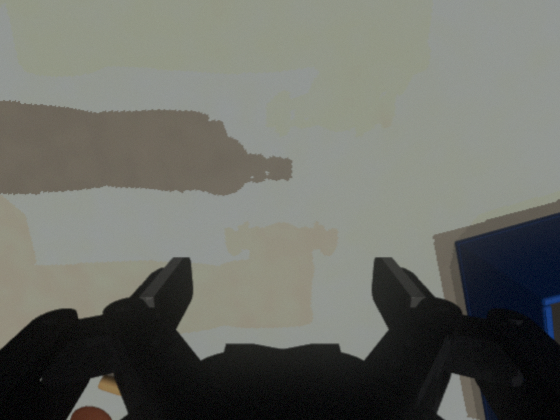

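```bash
cat >> h.py <<'E'
P4=np.array([[.5828,.0284],[.638,-.0955],[.5139,-.1505],[.459,-.0264]])
C=P4.mean(0);f=(P4[0]+P4[1]-P4[2]-P4[3]);f/=np.linalg.norm(f)
F=np.array([f[0],f[1],0]);R=np.array([-f[1],f[0],0]);Z=np.array([0,0,1.])
O=np.array([C[0],C[1],0])
a=np.deg2rad(40)
N=np.sin(a)*F+np.cos(a)*Z; U=-np.cos(a)*F+np.sin(a)*Z
DC=O+.2148*F+.092*Z
def dial(c,uv,h=.003):
    o,d=ray(c,uv);p=DC+h*N
    X=o+d*(((p-o)@N)/(d@N))[:,None]-p
    x=X@R;y=X@U
    return np.c_[np.arctan2(x,y),np.hypot(x,y),x,y]
E
python3 - <<'E'
import pickle
from h import *
print(C,np.rad2deg(np.arctan2(f[1],f[0])))
t=pickle.load(open('top0.pkl','rb'));s=pickle.load(open('side0.pkl','rb'))
for i,z in ((t,.0),(s,0)): print(proj(i,[DC,DC+.072*U,DC+.09*R]))
uv=[[235+355/7-.5,130+232/7-.5],[235+417/7-.5,130+340/7-.5],[235+192/7-.5,130+203/7-.5],[235+128/7-.5,130+210/7-.5],[235+165/7-.5,130+200/7-.5]]
for h in(0,.003,.008): print(h,dial(t,uv,h).round(4))
im=s['pixels'][170:265,270:385,::-1];cv2.imwrite('pics/sdial.png',cv2.resize(im,None,fx=6,fy=6,interpolation=2))
E
```

```text
[ 0.548425 -0.061   ] 23.889536293204802
[[286.13229745 165.10179177]
 [294.24842158 179.46233499]
 [252.86586543 176.61173613]]
[[332.48291731 211.44518281]
 [314.80598885 203.26371631]
 [310.8195503  193.08515228]]
0 [[-3.0544e+00  1.2500e-02 -1.1000e-03 -1.2400e-02]
 [-1.9900e-02  6.6200e-02 -1.3000e-03  6.6200e-02]
 [ 2.5297e+00  8.5100e-02  4.8900e-02 -6.9700e-02]
 [ 2.4068e+00  1.0820e-01  7.2500e-02 -8.0300e-02]
 [ 2.5055e+00  9.7400e-02  5.7900e-02 -7.8400e-02]]
0.003 [[-3.0892e+00  7.7000e-03 -4.0000e-04 -7.7000e-03]
 [-9.0000e-03  7.0500e-02 -6.0000e-04  7.0500e-02]
 [ 2.4901e+00  8.1300e-02  4.9300e-02 -6.4700e-02]
 [ 2.3723e+00  1.0470e-01  7.2800e-02 -7.5200e-02]
 [ 2.4702e+00  9.3600e-02  5.8200e-02 -7.3300e-02]]
0.008 [[ 1.4167e+00  7.0000e-04  7.0000e-04  1.0000e-04]
 [ 6.5000e-03  7.7700e-02  5.0000e-04  7.7700e-02]
 [ 2.4155e+00  7.5300e-02  5.0000e-02 -5.6300e-02]
 [ 2.3095e+00  9.9200e-02  7.3300e-02 -6.6800e-02]
 [ 2.4048e+00  8.7600e-02  5.8900e-02 -6.4900e-02]]
```

View pics/sdial.png

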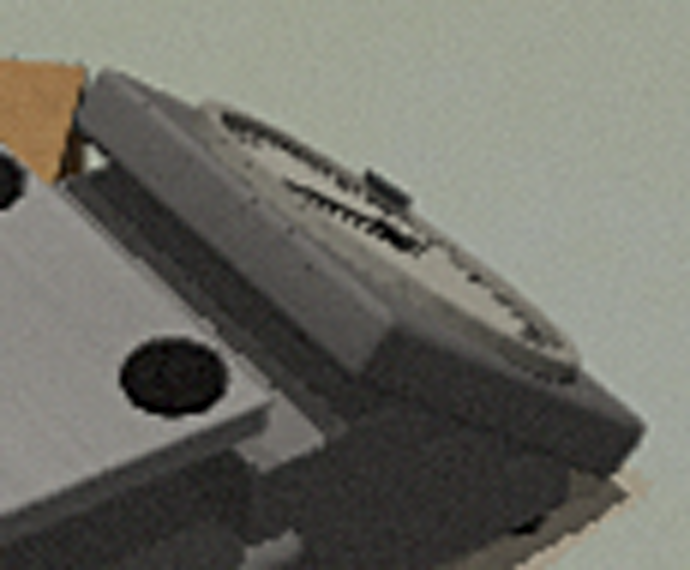

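move_arm([
  [[0.04, -0.069, 0, 0, 0, 0, 1], [0.04, -0.069, 0, 0, 0, 0, 1], [0.04, -0.069, 0, 0, 0, 0, 1], [0.04, -0.069, 0, 0, 0, 0, 1], [0.04, -0.069, 0, 0, 0, 0, 1], [0.04, -0.069, 0, 0, 0, 0, 1], [0.04, -0.069, 0, 0, 0, 0, 1], [0.04, -0.069, 0, 0, 0, 0, 1]],
])

```text
clock: 0.82
eef_pos: [0.3081, 0.1951, 0.2377]
tool_rot: [0.142, 0.99, -0.002, -0.001]
ft_force: [0.9, 0.9, -0.0]
grip_width: 0.0002
```

Run:
```python
import pickle
from h import *
t=pickle.load(open('top0.pkl','rb'));s=pickle.load(open('side0.pkl','rb'))
# triangulate tab
o1,d1=ray(t,[[258.1,158.1]]);o2,d2=ray(s,[[334.5,201.5]])
A=np.c_[d1[0],-d2[0]];k=np.linalg.lstsq(A,o2-o1,rcond=None)[0]
p=o1+k[0]*d1[0];q=o2+k[1]*d2[0];m=(p+q)/2-DC
print(np.linalg.norm(p-q),m@R,m@U,m@N,np.arctan2(m@R,m@U))
```

```text
0.0020744280842448387 0.05883286910026477 -0.058932607664206056 0.012506632308028709 2.3570414153085557
```

move_arm([
  [[0.041, -0.069, 0, 0, 0, 0, 1], [0.041, -0.069, 0, 0, 0, 0, 1], [0.041, -0.069, 0, 0, 0, 0, 1], [0.041, -0.069, 0, 0, 0, 0, 1], [0.041, -0.069, 0, 0, 0, 0, 1], [0.041, -0.069, 0, 0, 0, 0, 1], [0.041, -0.069, 0, 0, 0, 0, 1], [0.041, -0.069, 0, 0, 0, 0, 1]],
])

```text
clock: 1.48
eef_pos: [0.4733, -0.0948, 0.2375]
tool_rot: [0.142, 0.99, -0.001, -0.0]
ft_force: [1.1, 1.1, 0.3]
grip_width: -0.0001
```

move_arm([
  [[0.041, -0.056, 0, 0, 0, 0, 1], [0.03, -0.04, 0, 0, 0, 0, 1], [0, 0, -0.05, 0, 0, 0, 1], [0, 0, -0.05, 0, 0, 0, 1], [0, 0, 0, 0, 0, 0, 1]],
])

```text
clock: 1.9
eef_pos: [0.5142, -0.1561, 0.1846]
tool_rot: [0.149, 0.989, -0.002, 0.002]
ft_force: [0.0, -0.4, -0.4]
grip_width: -0.0
```

Run:
```python
from workcell import *
import cv2,pickle
o=get_obs();print({k:o[k] for k in('clock','joint_pos','eef_pos','tool_rot','ft_force')})
for n in('side','top'):
    c=camera(n);cv2.imwrite(f'pics/{n}1.png',c['pixels'][:,:,::-1]);pickle.dump(c,open(f'{n}1.pkl','wb'))
```

```text
{'clock': 1.9, 'joint_pos': array([-0.29288928,  0.34218898, -0.00829002,  1.21650017, -0.00324894,
        0.00617859]), 'eef_pos': array([ 0.51422411, -0.15606308,  0.18463143]), 'tool_rot': array([ 0.14897988,  0.98883705, -0.00188047,  0.00165691]), 'ft_force': array([ 0.04251735, -0.43531669, -0.4426944 ])}
```

View pics/side1.png

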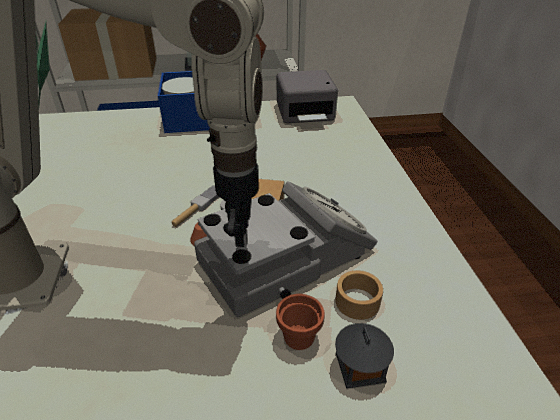

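View pics/top1.png

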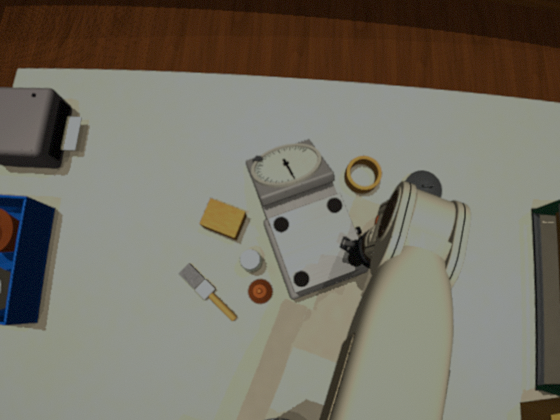

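move_arm([
  [[0, 0.011, -0.03, 0, 0, 0, 1], [0, 0, -0.026, 0, 0, 0, 1], [0, 0, 0, 0, 0, 0, 1], [0, 0, 0, 0, 0, 0, 1]],
])

```text
clock: 2.33
eef_pos: [0.5184, -0.1491, 0.167]
tool_rot: [0.147, 0.989, -0.003, 0.009]
ft_force: [-0.3, 0.1, 0.1]
grip_width: 0.0001
```

move_arm([
  [[-0.008, 0, -0.02, 0, 0, 0, 1], [0, 0, -0.01, 0, 0, 0, 1], [0, 0, 0, 0, 0, 0, 1]],
])

```text
clock: 2.58
eef_pos: [0.517, -0.1487, 0.1573]
tool_rot: [0.146, 0.989, -0.003, 0.013]
ft_force: [-0.6, -0.5, -0.7]
grip_width: -0.0
```

move_arm([
  [[-0.006, -0.002, -0.01, 0.02, 0.045, 0, 1], [0, 0, -0.016, 0, 0, 0, 1], [0, 0, -0.016, 0, 0, 0, 1], [0, 0, 0, 0, 0, 0, 1]],
])

```text
clock: 2.92
eef_pos: [0.5156, -0.1503, 0.1397]
tool_rot: [0.146, 0.989, 0.0, 0.002]
ft_force: [-0.9, 0.6, 3.3]
grip_width: 0.0005
```

move_arm([
  [[-0.003, 0, -0.012, 0, 0, 0, 1], [0, 0, -0.006, 0, 0, 0, 1], [0, 0, 0, 0, 0, 0, 1]],
])

```text
clock: 3.17
eef_pos: [0.516, -0.1505, 0.1332]
tool_rot: [0.146, 0.989, 0.001, 0.005]
ft_force: [-3.9, -0.3, 8.4]
grip_width: 0.0002
```

```bash
cat > look.py <<'E'
import sys
from workcell import *
import cv2,pickle
from h import *
n=sys.argv[1]
c=camera('top');pickle.dump(c,open(f't{n}.pkl','wb'))
o=get_obs();print(o['clock'],o['eef_pos'],o['ft_force'])
im=c['pixels'][130:215,235:345,::-1];cv2.imwrite(f'pics/d{n}.png',cv2.resize(im,None,fx=7,fy=7,interpolation=2))
g=c['pixels'].max(2);m=g<55
v,u=np.nonzero(m[135:195,245:325]);q=dial(c,np.c_[u+245,v+135],.008)
k=(q[:,1]<.085)&(q[:,1]>.022)
print('needle(dark px) angles r>22mm',np.round(np.sort(q[k,0]%6.283),2).tolist())
E
python3 look.py 2
```

```text
3.2167 [ 0.51603064 -0.15052755  0.133449  ] [-3.5223404   0.96696351  7.9832968 ]
needle(dark px) angles r>22mm [1.59, 2.31, 2.31, 2.37, 2.37, 2.38, 2.42, 2.43]
```

View pics/d2.png

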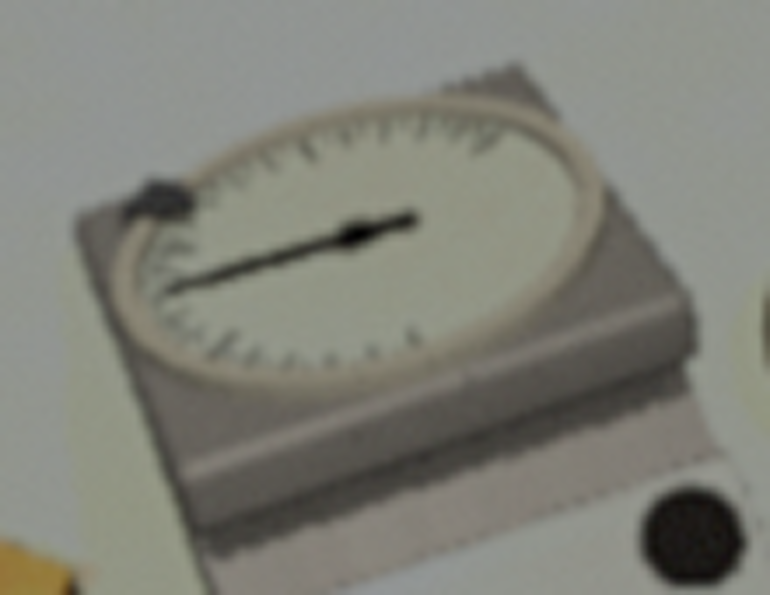

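move_arm([
  [[-0.002, 0, -0.01, 0.005, 0.018, 0, 1], [0, 0, -0.004, 0, 0, 0, 1], [0, 0, 0, 0, 0, 0, 1]],
])

```text
clock: 3.47
eef_pos: [0.5163, -0.1506, 0.1302]
tool_rot: [0.146, 0.989, 0.001, 0.002]
ft_force: [-4.2, 1.6, 9.6]
grip_width: 0.0001
```

```bash
python3 look.py 3
```

```text
3.5167 [ 0.51634699 -0.15067421  0.13053168] [-2.76912098  0.59977776  8.78277274]
needle(dark px) angles r>22mm [1.85, 2.31, 2.31, 2.37, 2.37, 2.38, 2.42, 2.43]
```

View pics/d3.png

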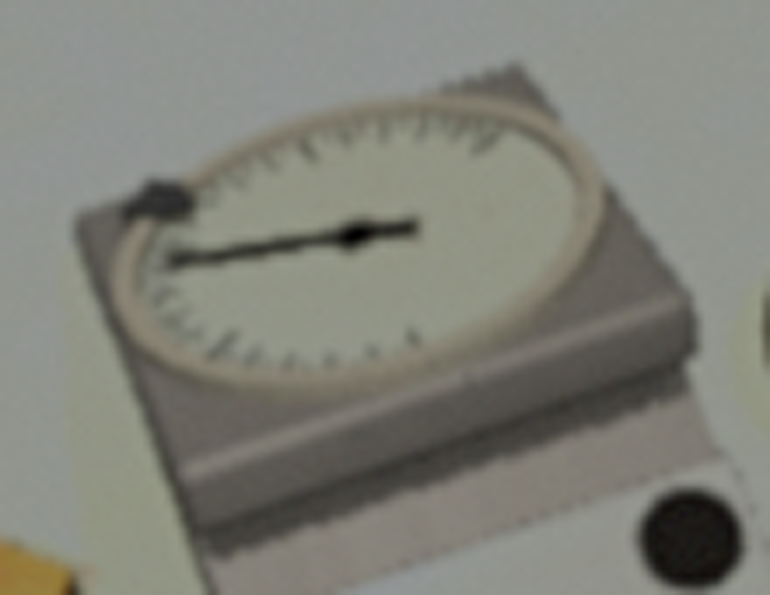

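move_arm([
  [[-0.002, 0, -0.01, 0, 0.005, 0, 1], [0, 0, -0.008, 0, 0, 0, 1], [0, 0, -0.002, 0, 0, 0, 1]],
])

```text
clock: 3.77
eef_pos: [0.5165, -0.1508, 0.1252]
tool_rot: [0.146, 0.989, 0.001, 0.003]
ft_force: [-4.5, 1.6, 11.3]
grip_width: 0.0001
```

```bash
python3 look.py 4
```

```text
3.8167 [ 0.51654058 -0.1508094   0.12549273] [-5.3136173   1.7105689  11.04741636]
needle(dark px) angles r>22mm [2.25, 2.25, 2.3, 2.31, 2.31, 2.37, 2.37, 2.38, 2.42, 2.43]
```

View pics/d4.png

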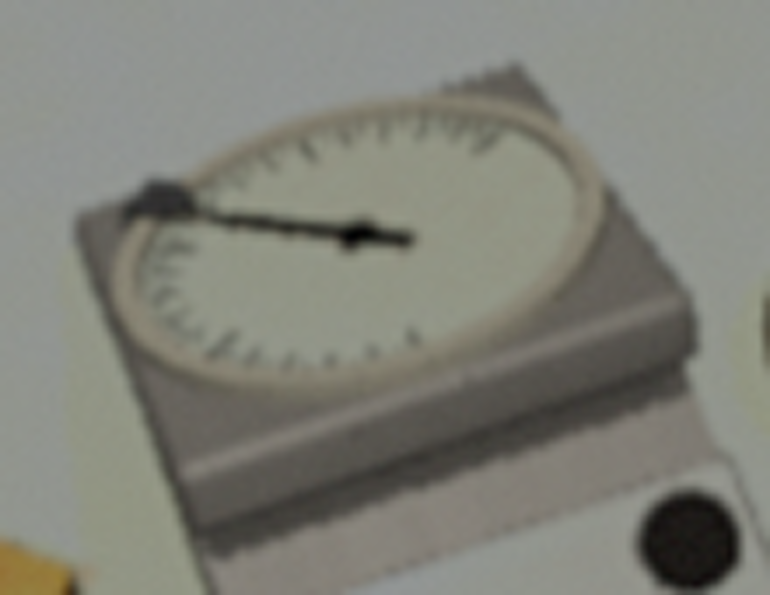

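move_arm([
  [[0, 0, -0.003, 0, 0, 0, 1], [0, 0, -0.002, 0, 0, 0, 1], [0, 0, -0.001, 0, 0, 0, 1], [0, 0, -0.001, 0, 0, 0, 1]],
])

```text
clock: 4.15
eef_pos: [0.5164, -0.1507, 0.1276]
tool_rot: [0.146, 0.989, 0.001, 0.005]
ft_force: [-4.1, 1.7, 9.4]
grip_width: -0.0001
```

```bash
python3 look.py 5
```

```text
4.2 [ 0.516416   -0.1507598   0.12777225] [-4.66820345  0.16269859  9.04181859]
needle(dark px) angles r>22mm [2.11, 2.12, 2.31, 2.31, 2.37, 2.37, 2.38, 2.42, 2.43]
```

View pics/d5.png

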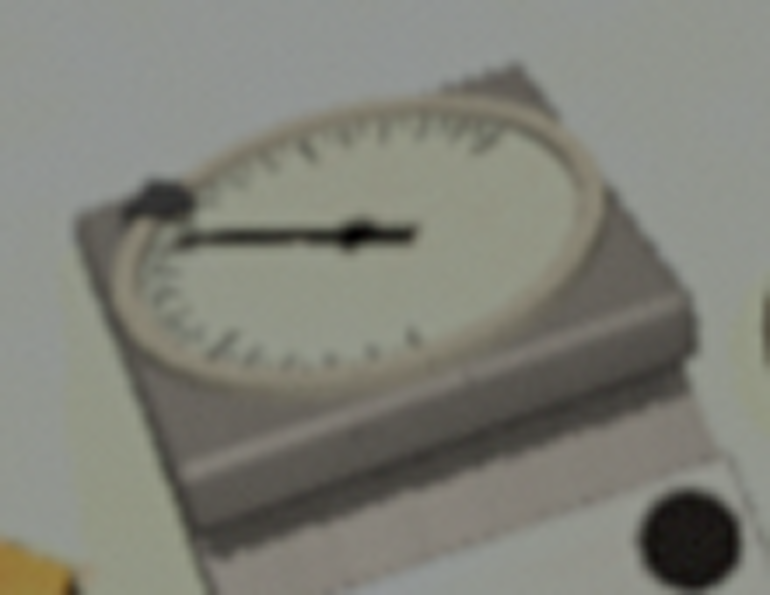

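move_arm([
  [[0, 0, -0.006, 0, 0.005, 0, 1], [0, 0, -0.006, 0, 0, 0, 1], [0, 0, -0.003, 0, 0, 0, 1], [0, 0, -0.003, 0, 0, 0, 1]],
])

```text
clock: 4.53
eef_pos: [0.5165, -0.1508, 0.125]
tool_rot: [0.146, 0.989, 0.001, 0.005]
ft_force: [-4.4, 1.2, 12.3]
grip_width: 0.0
```

move_arm([
  [[0, 0, -0.003, 0, 0, 0, 1], [0, 0, -0.003, 0, 0, 0, 1], [0, 0, -0.003, 0, 0, 0, 1], [0, 0, -0.003, 0, 0, 0, 1]],
])

```text
clock: 4.87
eef_pos: [0.5165, -0.1508, 0.1251]
tool_rot: [0.146, 0.989, 0.001, 0.007]
ft_force: [-4.1, -0.2, 11.8]
grip_width: 0.0001
```

```bash
python3 look.py 6
```

```text
4.9167 [ 0.51647868 -0.15080004  0.12515472] [-5.01185796  1.42733324 11.57228751]
needle(dark px) angles r>22mm [2.25, 2.25, 2.31, 2.31, 2.37, 2.37, 2.38, 2.42, 2.43]
```

View pics/d6.png

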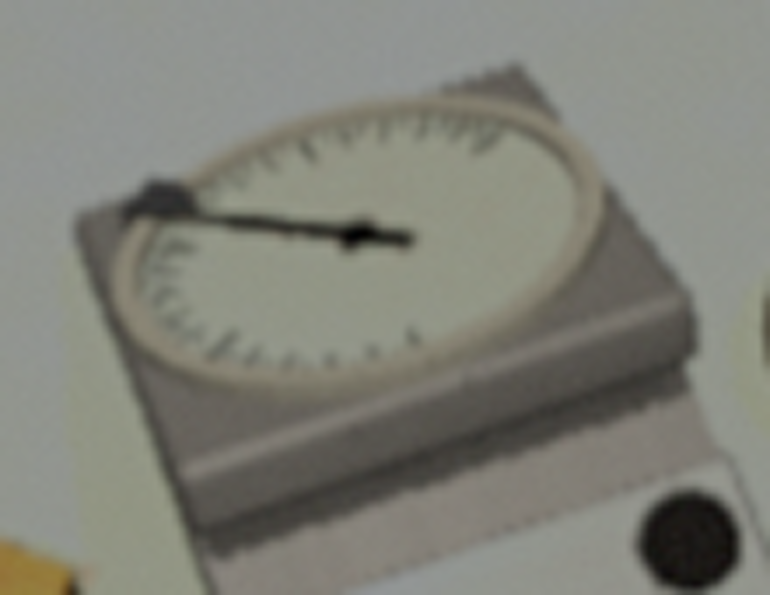

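move_arm([
  [[0, 0, -0.0045, 0, 0.007, 0, 1], [0, 0, -0.003, 0, 0.005, 0, 1], [0, 0, -0.003, 0, 0, 0, 1], [0, 0, -0.003, 0, 0, 0, 1], [0, 0, -0.003, 0, 0, 0, 1], [0, 0, -0.003, 0, 0, 0, 1]],
])

```text
clock: 5.42
eef_pos: [0.5165, -0.1508, 0.1249]
tool_rot: [0.146, 0.989, 0.001, 0.007]
ft_force: [-3.9, 1.3, 10.7]
grip_width: -0.0
```

```bash
python3 look.py 7
python3 - <<'E'
import pickle
from h import *
for n in('6','7','2','3'):
    c=pickle.load(open(f't{n}.pkl','rb'));g=c['pixels'].max(2)
    # needle incl. tail: direction by PCA within 15..60 mm, both sides
    v,u=np.nonzero(g[135:195,245:325]<75);q=dial(c,np.c_[u+245,v+135],.008)
    q=q[q[:,1]<.06]
    xy=q[:,2:];m=xy.mean(0);w,e=np.linalg.eigh(np.cov((xy-m).T));d=e[:,1]
    d=d*np.sign(d@m) ;print(n,len(q),np.arctan2(d[0],d[1]))
E
```

```text
5.4667 [ 0.51647175 -0.1508034   0.1248891 ] [-5.09284246  1.9008982  11.61257349]
needle(dark px) angles r>22mm [2.25, 2.26, 2.31, 2.31, 2.34, 2.37, 2.37, 2.38, 2.39, 2.42, 2.43]
6 49 2.3292533721477806
7 46 2.3495355492828582
2 46 1.6599038998357103
3 50 1.922320325007683
```

View pics/d7.png

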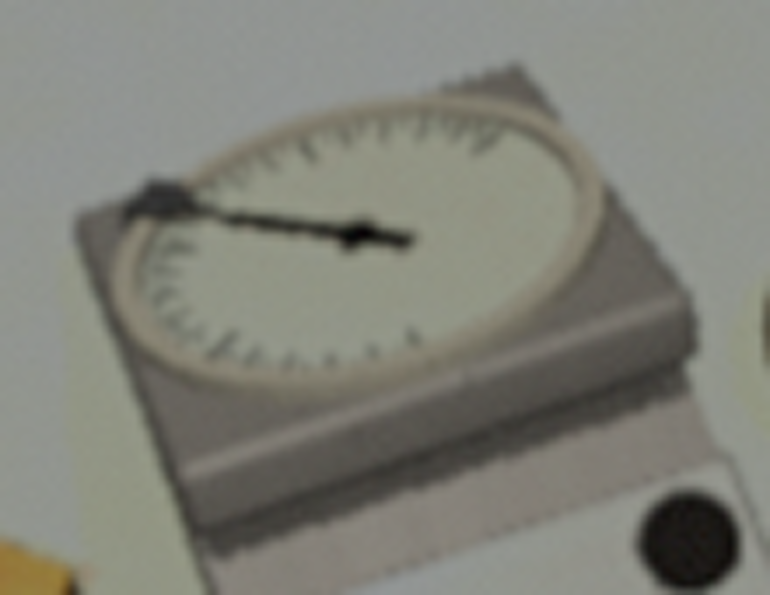

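move_arm([
  [[0, 0, -0.0035, 0, 0.005, 0, 1], [0, 0, -0.003, 0, 0.005, 0, 1], [0, 0, -0.003, 0, 0, 0, 1], [0, 0, -0.003, 0, 0, 0, 1], [0, 0, -0.003, 0, 0, 0, 1], [0, 0, -0.003, 0, 0, 0, 1], [0, 0, -0.003, 0, 0, 0, 1], [0, 0, -0.003, 0, 0, 0, 1]],
])

```text
clock: 6.13
eef_pos: [0.5165, -0.1508, 0.1252]
tool_rot: [0.146, 0.989, 0.001, 0.007]
ft_force: [-4.9, 0.7, 10.5]
grip_width: -0.0001
```

```bash
python3 look.py 8
```

```text
6.1833 [ 0.51645586 -0.15080314  0.12518035] [-4.18648623  1.95865248 10.74224503]
needle(dark px) angles r>22mm [2.25, 2.25, 2.3, 2.31, 2.31, 2.31, 2.32, 2.37, 2.37, 2.38, 2.42, 2.43]
```

move_arm([
  [[0, 0, 0.01, 0, 0, 0, 1], [0, 0, 0.02, 0, 0, 0, 1], [0, 0, 0.03, 0, 0, 0, 1], [0, 0, 0.04, 0, 0, 0, 1], [0, 0, 0.04, 0, 0, 0, 1], [0, 0, 0.04, 0, 0, 0, 1], [0, 0, 0, 0, 0, 0, 1], [0, 0, 0, 0, 0, 0, 1]],
])

```text
clock: 6.85
eef_pos: [0.5162, -0.1502, 0.2182]
tool_rot: [0.146, 0.989, 0.002, 0.007]
ft_force: [-0.8, 0.6, -1.4]
grip_width: 0.0003
```

```bash
python3 look.py 9
```

```text
6.9 [ 0.51643801 -0.15026506  0.21842038] [ 0.74668759 -0.0787989  -0.72990651]
needle(dark px) angles r>22mm [0.0, 0.01, 0.01, 0.02, 0.04, 0.04, 0.05, 0.1, 2.31, 2.31, 2.37, 2.37, 2.38, 2.42, 2.43, 6.27, 6.28]
```

View pics/d9.png

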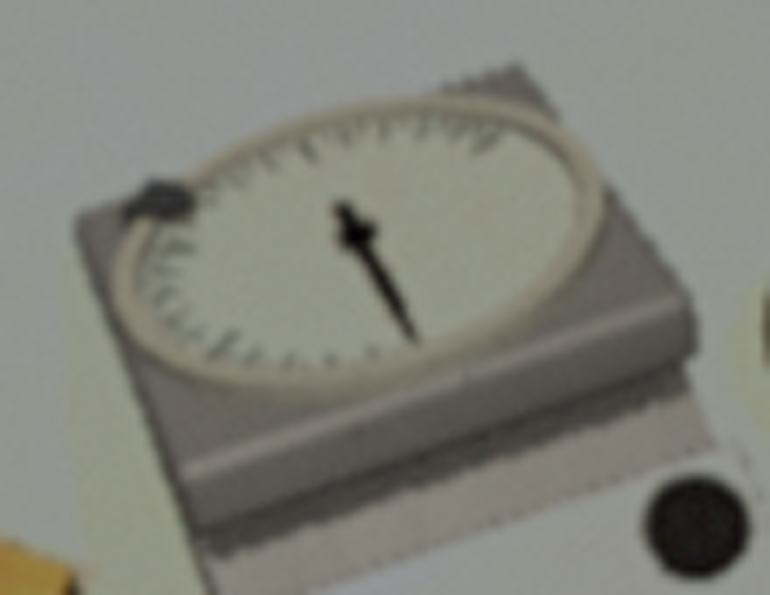

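Needle back at zero, tab unmoved at (160,200) in the zoom. Now over to the front right pad, correcting the small tilt.

move_arm([
  [[0.026, 0.07, 0, 0, 0, 0, 1], [0.026, 0.07, 0, 0, 0.02, 0, 1], [0.026, 0.07, 0, 0, 0, 0, 1], [0.026, 0.07, 0, 0, 0, 0, 1], [0.022, 0.06, 0, 0, 0, 0, 1], [0, 0, 0, 0, 0, 0, 1], [0, 0, 0, 0, 0, 0, 1]],
])

```text
clock: 7.48
eef_pos: [0.5778, 0.0248, 0.2079]
tool_rot: [0.15, 0.989, -0.0, -0.004]
ft_force: [-0.7, -0.5, 0.7]
grip_width: -0.0002
```

move_arm([
  [[0.01, 0.007, -0.03, 0, -0.015, 0, 1], [0, 0, -0.03, 0, 0, 0, 1], [0, 0, 0, 0, 0, 0, 1], [0, 0, 0, 0, 0, 0, 1]],
])

```text
clock: 7.82
eef_pos: [0.5808, 0.0273, 0.173]
tool_rot: [0.15, 0.989, -0.0, -0.003]
ft_force: [0.1, 0.3, 1.2]
grip_width: 0.0002
```

```bash
python3 look.py 10
python3 - <<'E'
import pickle,cv2
c=pickle.load(open('t10.pkl','rb'));cv2.imwrite('pics/t10.png',c['pixels'][:,:,::-1])
E
```

```text
7.8667 [0.58044224 0.0270969  0.17272654] [-1.19858491  0.20876875 -0.87873195]Traceback (most recent call last):
  File "look.py", line 10, in <module>
    v,u=np.nonzero(m[135:195,245:325]);q=dial(c,np.c_[u+245,v+135],.008)
                                         ~~~~^^^^^^^^^^^^^^^^^^^^^^^^^^^
  File "h.py", line 20, in dial
    o,d=ray(c,uv);p=DC+h*N
        ~~~^^^^^^
  File "h.py", line 4, in ray
    K,D=KD(c);p=cv2.undistortPoints(np.array(uv,float).reshape(-1,1,2),K,D)[:,0]
                ~~~~~~~~~~~~~~~~~~~^^^^^^^^^^^^^^^^^^^^^^^^^^^^^^^^^^^^^^^^
cv2.error: OpenCV(4.12.0) /io/opencv/modules/calib3d/src/undistort.dispatch.cpp:347: error: (-215:Assertion failed) CV_IS_MAT(_src) && CV_IS_MAT(_dst) && (_src->rows == 1 || _src->cols == 1) && (_dst->rows == 1 || _dst->cols == 1) && _src->cols + _src->rows - 1 == _dst->rows + _dst->cols - 1 && (CV_MAT_TYPE(_src->type) == CV_32FC2 || CV_MAT_TYPE(_src->type) == CV_64FC2) && (CV_MAT_TYPE(_dst->type) == CV_32FC2 || CV_MAT_TYPE(_dst->type) == CV_64FC2) in function 'cvUndistortPointsInternal'
```

View pics/t10.png

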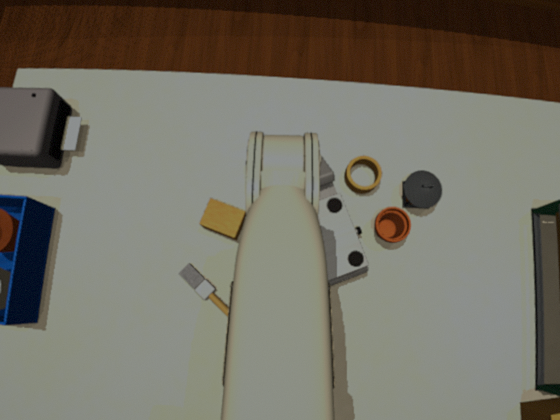

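Run:
```python
from workcell import *
import cv2,pickle
for n in('side','wrist'):
    c=camera(n);cv2.imwrite(f'pics/{n}2.png',c['pixels'][:,:,::-1]);pickle.dump(c,open(f'{n}2.pkl','wb'))
```

```text
(no output)
```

View pics/side2.png

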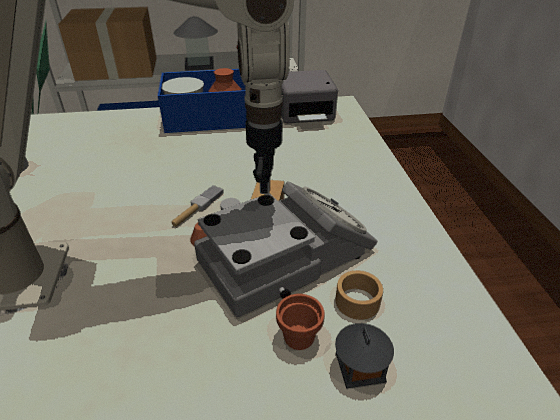

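View pics/wrist2.png

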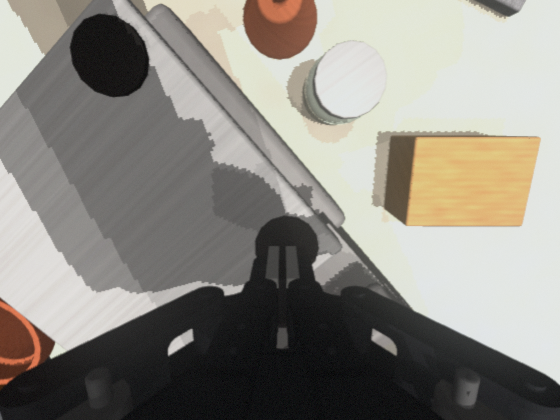

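move_arm([
  [[0.004, 0.003, -0.016, 0, -0.012, 0, 1], [0, 0, -0.01, 0, 0, 0, 1], [0, 0, 0, 0, 0, 0, 1]],
])

```text
clock: 8.22
eef_pos: [0.5851, 0.0278, 0.1625]
tool_rot: [0.151, 0.989, 0.001, 0.004]
ft_force: [-0.7, -0.5, 0.3]
grip_width: 0.0
```

move_arm([
  [[-0.004, 0, -0.016, 0, 0.01, 0, 1], [0, 0, -0.016, 0, 0, 0, 1], [0, 0, -0.016, 0, 0, 0, 1], [0, 0, -0.01, 0, 0, 0, 1]],
])

```text
clock: 8.55
eef_pos: [0.5845, 0.0278, 0.1349]
tool_rot: [0.151, 0.989, 0.001, 0.004]
ft_force: [-0.6, -0.3, 8.8]
grip_width: -0.0003
```

move_arm([
  [[-0.001, 0, -0.009, 0, 0.008, 0, 1], [0, 0, -0.007, 0, 0, 0, 1], [0, 0, -0.003, 0, 0, 0, 1]],
])

```text
clock: 8.8
eef_pos: [0.5849, 0.0277, 0.1276]
tool_rot: [0.151, 0.989, 0.001, 0.004]
ft_force: [-2.5, -0.7, 10.6]
grip_width: -0.0004
```

```bash
cat > look2.py <<'E'
import sys
from workcell import *
import cv2,pickle
from h import *
n=sys.argv[1]
c=camera('side');pickle.dump(c,open(f's{n}.pkl','wb'))
o=get_obs();print(o['clock'],o['eef_pos'],o['ft_force'])
im=c['pixels'][175:250,285:385,::-1];cv2.imwrite(f'pics/s{n}.png',cv2.resize(im,None,fx=8,fy=8,interpolation=2))
E
python3 look2.py 11
```

```text
8.85 [0.58488204 0.02776568 0.12766738] [-3.56517302  0.02673205  9.5451728 ]
```

View pics/s11.png

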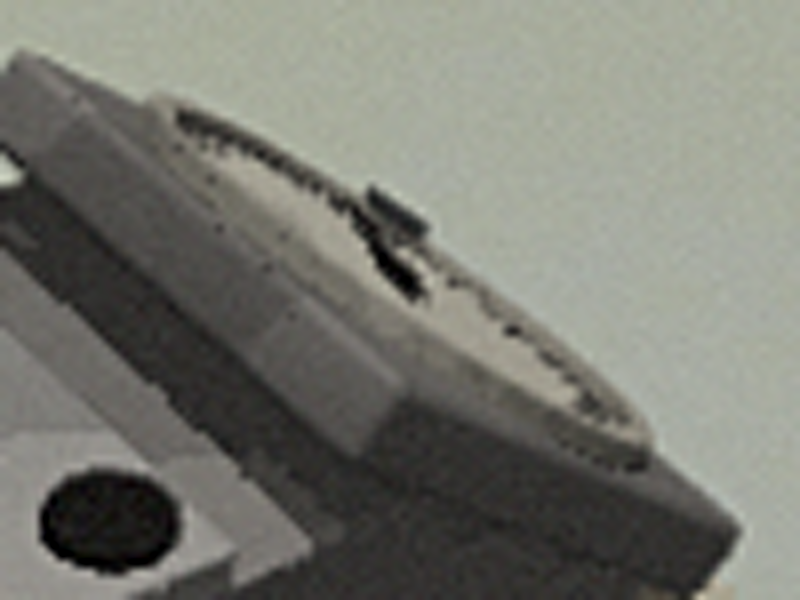

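move_arm([
  [[-0.001, 0, -0.006, 0, 0.008, 0, 1], [0, 0, -0.006, 0, 0, 0, 1], [0, 0, -0.003, 0, 0, 0, 1], [0, 0, -0.003, 0, 0, 0, 1]],
])

```text
clock: 9.18
eef_pos: [0.5852, 0.0277, 0.1245]
tool_rot: [0.151, 0.989, 0.001, 0.005]
ft_force: [-4.0, 0.2, 12.3]
grip_width: -0.0003
```

```bash
python3 look2.py 12
```

```text
9.2333 [0.58513907 0.02767147 0.12453861] [-4.51774399  0.15917448 11.83477569]
```

View pics/s12.png

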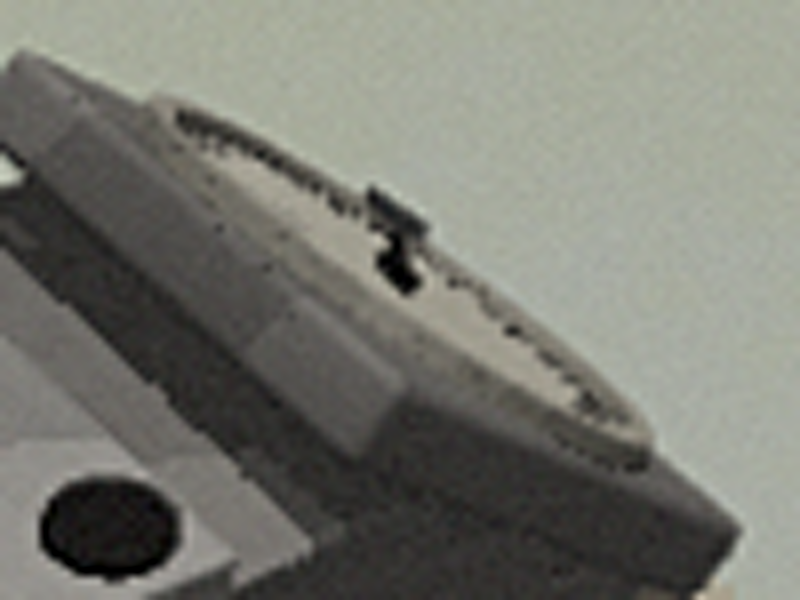

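move_arm([
  [[0, 0, -0.003, 0, 0.008, 0, 1], [0, 0, -0.003, 0, 0, 0, 1], [0, 0, -0.003, 0, 0, 0, 1], [0, 0, -0.003, 0, 0, 0, 1], [0, 0, -0.003, 0, 0, 0, 1], [0, 0, -0.003, 0, 0, 0, 1], [0, 0, -0.003, 0, 0, 0, 1], [0, 0, -0.003, 0, 0, 0, 1]],
])

```text
clock: 9.9
eef_pos: [0.5851, 0.0277, 0.1248]
tool_rot: [0.151, 0.989, 0.001, 0.009]
ft_force: [-3.8, -0.7, 10.9]
grip_width: 0.0
```

```bash
python3 look2.py 13
```

```text
9.95 [0.58508439 0.02769086 0.12475315] [-3.26461977 -0.43057575 11.70389326]
```

View pics/s13.png

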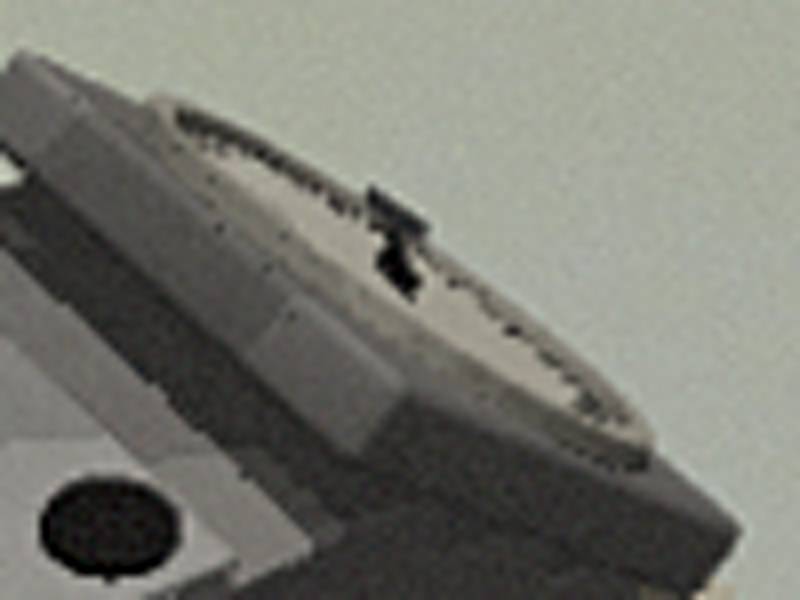

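move_arm([
  [[0, 0, -0.0035, 0, 0.01, 0, 1], [0, 0, -0.0032, 0, 0.01, 0, 1], [0, 0, -0.003, 0, 0, 0, 1], [0, 0, -0.003, 0, 0, 0, 1], [0, 0, -0.003, 0, 0, 0, 1], [0, 0, -0.003, 0, 0, 0, 1], [0, 0, -0.003, 0, 0, 0, 1], [0, 0, -0.003, 0, 0, 0, 1]],
])

```text
clock: 10.62
eef_pos: [0.5851, 0.0277, 0.1248]
tool_rot: [0.151, 0.989, 0.001, 0.009]
ft_force: [-4.3, -0.7, 11.1]
grip_width: 0.0
```

move_arm([
  [[0, 0, 0.01, 0, 0, 0, 1], [0, 0, 0.02, 0, 0, 0, 1], [0, 0, 0.03, 0, 0, 0, 1], [0, 0, 0.04, 0, 0, 0, 1], [0, 0, 0.05, 0, 0, 0, 1], [0, 0, 0.06, 0, 0, 0, 1], [0, 0, 0.04, 0, 0, 0, 1], [0, 0, 0.01, 0, 0, 0, 1]],
])

```text
clock: 11.28
eef_pos: [0.581, 0.028, 0.2549]
tool_rot: [0.15, 0.989, 0.0, 0.005]
ft_force: [-0.3, 0.9, 0.1]
grip_width: -0.0001
```

move_arm([
  [[-0.05, 0.06, 0, 0, 0, 0, 1], [-0.05, 0.06, 0, 0, 0, 0, 1], [-0.05, 0.06, 0, 0, 0, 0, 1], [-0.05, 0.06, 0, 0, 0, 0, 1], [-0.05, 0.06, 0, 0, 0, 0, 1], [-0.03, 0.03, 0.01, 0, 0, 0, 1], [0, 0, 0.003, 0, 0, 0, 1], [0, 0, 0.003, 0, 0, 0, 1]],
])

```text
clock: 11.95
eef_pos: [0.4346, 0.1958, 0.2544]
tool_rot: [0.153, 0.988, -0.002, 0.003]
ft_force: [0.2, -0.3, 0.0]
grip_width: -0.0004
```

```bash
python3 look.py 14
python3 - <<'E'
import pickle,cv2
c=pickle.load(open('t14.pkl','rb'));cv2.imwrite('pics/t14.png',c['pixels'][:,:,::-1])
E
```

```text
12.0 [0.43490537 0.19564633 0.25476901] [-0.10143138 -1.0992541   0.78487761]
needle(dark px) angles r>22mm [0.0, 0.01, 0.01, 0.02, 0.04, 0.04, 0.05, 0.1, 2.31, 2.31, 2.37, 2.37, 2.38, 2.42, 2.43, 6.27, 6.28]
```

View pics/t14.png

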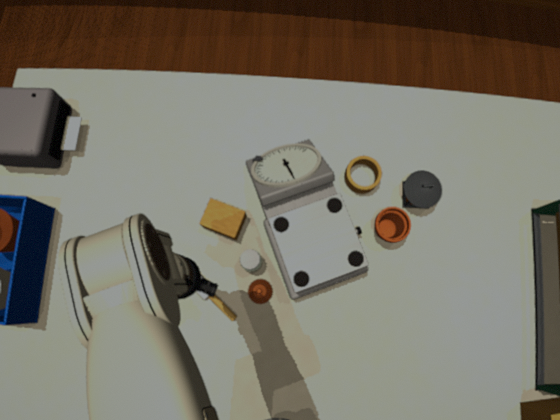

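View pics/d14.png

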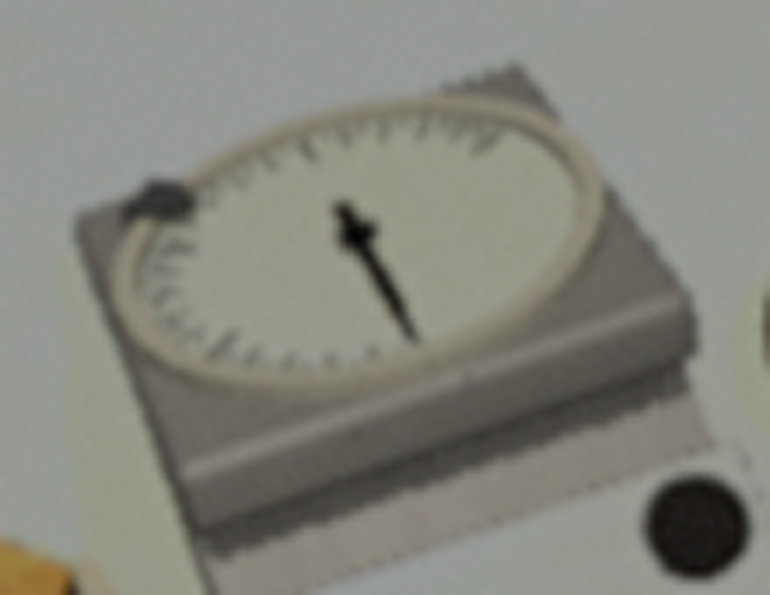

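The top view shows the needle at zero, the tab at the same pixels as at the start (about (258,158)), all the bystanders in place, and the arm well clear of everything.

```bash
python3 -c "
from workcell import *
print(job_done())"
```

```text
the job is handed in; nothing more can be done
None
```

I pressed both pads until the needle pointed at the tab and held each for over a second. I let the needle return to zero after each press, then handed the job in at about 12 s. No verdict was reported.

- **Back left pad:** The force was about 11–12 N. The needle stood at 2.33–2.35 rad and I measured the tab at 2.36–2.40 rad, so it was 0–5 mm short at the tip, inside the 11 mm limit. On the way in, the needle reached the tab, slipped back to about 2.1 rad, and was pressed down again before the steady hold.
- **Front right pad:** The force was again about 11–12 N. The arm hid the dial from the top camera here, so I couldn't measure the needle angle. I pressed to the same height as the back left hold, and the side camera showed the needle pointing at the tab during the hold.
- **Last checks before hand-in:** The top picture showed the needle at zero, the tab at the same pixels as at the start and the arm clear of everything. The bystanders looked to be in place; I judged those by eye rather than measuring them.

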